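Snap the glue-stick box shut all round

ROBOT

A 6-joint arm with a two-finger parallel gripper is mounted at the origin on the work surface. World frame = base frame: x ahead of the robot, y to its left, z up, the work surface at z = 0. Lengths are in m, angles in degrees, forces in N, time in s.
With the tool pointing down it reaches from about 0.325 to 0.75 m from the base axis. Payload 7.6 kg.
Tool frame: the origin (TCP) lies between the finger pads; the fingertips stand 22 mm ahead of it and the grasp point (between the pads) lies 3 mm ahead of it (robot.finger_overhang is the distance from the TCP to the fingertips, in m); z points along the fingers, y is the line along which they close (so a half turn about z gives the same grasp; the last joint's range is limited). The gripper opens to 85 mm and grips with 20 to 120 N. Pads are 22 mm wide; open, the fingers measure 114 mm over their backs; the gripper's body (76 mm by 85 mm) begins 54 mm behind the grasp point. The pads swing forward as they close: fully open they stand 13 mm farther back than shut.
Start: joints at [-69.059, 2.991, 80.254, -0, 96.75, -4.028], TCP at [0.222, -0.476, 0.253] pointing down, gripper open.
Joint ranges: [-166.34, 166.34], [-52.06, 124.39], [6.96, 135.62], [-60.46, 240.46], [14.63, 156.25], [-167.68, 167.68]. Speed limits (degrees/s): [147.25, 147.25, 172.46, 180, 180, 180].

INTERFACE

Orientations are given as [roll, pitch, yaw] about the fixed x, y, z axes, in that order (R = Rz(yaw) Ry(pitch) Rx(roll)).
In Python, from plant import robot, get_image, camera_info, spotter gives the robot as it stands. The module is installed in compiled form; this text tells all that it offers.
- The arm moves only by the shell command python3 -m inch 'ROWS' [FORCE]. ROWS is JSON, a list of rows, each a list of 7 numbers: the shift along the tool's x, y, z in mm, then the turn, a rotation vector about the tool's x, y, z in rad, then the opening in per cent of the stroke, from 0 (shut) to 100 (fully open). A call has 1 to 8 rows; each row is the pose to reach, as a shift and turn from the pose commanded when the call began, along the tool's axes at that moment; what a row does not reach only later rows make up. A row lasts 1/10 s, in which the tool goes at most 50 mm and 8.59 degrees, less where a joint would pass 70% of its speed; a pose out of reach is approached as far as the arm can. A call with a gripper value outside its range is refused whole. The fingers move at their own pace and stop on an object; FORCE is the grip in N (left out, the last holds). Time passes only in rows, so rows that repeat a pose let the fingers close. It gives the time, the measured TCP pose, the force, the opening and the grip force at its end, in the units of the state.
- robot.get_state(): the state, without advancing time (a new reading comes with each control period).
- get_image(name): name is "scene" or "top" or "wrist"; returns (picture, depth): 400x640x3 uint8, red, green, blue; 400x640 float32, m along the optical axis (not along the pixel's ray), 0 where there is no reading.
- camera_info(name): a dict with "fov_y" (degrees; the focal length in pixels is half the picture's height over the tangent of half this angle, whatever the lens; pixels are square), "cx", "cy" (the principal point, pixels), "rvec" (rotation vector, rad) and "tvec" (3), from world to camera coordinates, as OpenCV has them; the wrist camera has in their place "tool_from_camera" (4x4, takes a point from camera to tool coordinates, whose origin is the TCP and whose axes are the flange's). Camera axes: x right, y down, z forward; pixel columns grow to the right and rows downward; lengths in m; the calibration is good to about 2 mm. The wrist camera is an equidistant fisheye: a pixel r from the principal point sees the ray r / f radians off the axis. A picture is of the moment at which its call begins: read the wrist's pose just before it. camera_info takes no time and is no camera call.
- robot.finish_job(): hands the job in; it is judged then, once.
Trained networks look in the newest picture that a camera, given by its name, has taken for a name from the list of things; names that differ only in an ending like _2 or _b are one class to them, and where a whole thing is asked for, a point or a joint stands for the part that bears it (a point fixed in the world has none). Each returns a list of dicts, best first, with "confidence" (0 to 1); they miss things now and then, are a little off and sometimes report something else, mostly with a low value. They report only what shows in the picture. A call takes as long as a camera call.
- spotter.regions_of(camera, label): "pixels" (400x640 bool, what is visible of it) and "point" ([column, row] in pixels, amid what is visible of it).
The state is a dict: "time": time; "qpos": joint angles; "dq": joint speeds; "joint_torque": joint torques, N m; "tcp_pos": TCP position; "tool_rot": TCP orientation; "wrist_force": force on the tool from outside, world axes, zero at the start; "ft_torque": the same for the moment, N m; "width": finger opening in m; "grip_force": force on a finger pad.
Only numpy, scipy, OpenCV 4.12 (cv2) and the standard library are available. Lean on these libraries where they do the work, as an engineer would, in place of code of your own. Each camera call takes 0.05 s, during which the arm holds its last target. There are 200 camera calls.

TASK

Close the blue glue-stick box: press down the yellow flap on each of its four sides with a fingertip until all four have clicked shut and lie flat. Only press: do not lift, tip or shove the box, which should stay where it stands, and leave the other things on the table alone.

Things in the scene. Friction and masses are not known exactly. Their poses are not given: they have to be found in the camera images.
- case: blue glue-stick box, loose, about 1 kg, 140 (x) x 200 (y) mm, corner posts 60.5 mm high, a fixed clear lid panel (top 59.5 mm high) and a yellow snap flap along each side. Origin: centre of the underside, z up; x points to the far flap, y to the left one. With flaps shut, press points lie 61 mm from the centre along -x (near), +x (far) and 91 mm along +y (left), -y (right)
- flap_near (a joint): angle of the yellow snap flap on the box's near (-x) side, 134 mm long, 30 mm from hinge (inner edge) to outer edge, 5 mm thick. 0 = open, outer edge tilted up 0.36 rad; 0.36 = snapped shut and level. Pushed less than about 0.2 it springs back; beyond, it snaps shut by itself and stays. Takes about 10 to 20 N straight down at the press point, more nearer the hinge
- press_near (a point): press point on top of the near (-x) flap, mid-length, 21 mm out from the hinge, 9 mm in from the outer edge; moves with the flap: 70 mm above the table when open, 63 mm shut. The hinge runs level along the box's y axis. Own x points from the hinge outwards, y along the hinge
- flap_far (a joint): angle of the yellow snap flap on the box's far (+x) side, 134 mm long, 30 mm from hinge (inner edge) to outer edge, 5 mm thick. 0 = open, outer edge tilted up 0.36 rad; 0.36 = snapped shut and level. Pushed less than about 0.2 it springs back; beyond, it snaps shut by itself and stays. Takes about 10 to 20 N straight down at the press point, more nearer the hinge
- press_far (a point): press point on top of the far (+x) flap, mid-length, 21 mm out from the hinge, 9 mm in from the outer edge; moves with the flap: 70 mm above the table when open, 63 mm shut. The hinge runs level along the box's y axis. Own x points from the hinge outwards, y along the hinge
- flap_left (a joint): angle of the yellow snap flap on the box's left (+y) side, 74 mm long, 30 mm from hinge (inner edge) to outer edge, 5 mm thick. 0 = open, outer edge tilted up 0.36 rad; 0.36 = snapped shut and level. Pushed less than about 0.2 it springs back; beyond, it snaps shut by itself and stays. Takes about 10 to 20 N straight down at the press point, more nearer the hinge
- press_left (a point): press point on top of the left (+y) flap, mid-length, 21 mm out from the hinge, 9 mm in from the outer edge; moves with the flap: 70 mm above the table when open, 63 mm shut. The hinge runs level along the box's x axis. Own x points from the hinge outwards, y along the hinge
- flap_right (a joint): angle of the yellow snap flap on the box's right (-y) side, 74 mm long, 30 mm from hinge (inner edge) to outer edge, 5 mm thick. 0 = open, outer edge tilted up 0.36 rad; 0.36 = snapped shut and level. Pushed less than about 0.2 it springs back; beyond, it snaps shut by itself and stays. Takes about 10 to 20 N straight down at the press point, more nearer the hinge
- press_right (a point): press point on top of the right (-y) flap, mid-length, 21 mm out from the hinge, 9 mm in from the outer edge; moves with the flap: 70 mm above the table when open, 63 mm shut. The hinge runs level along the box's x axis. Own x points from the hinge outwards, y along the hinge
- glue_stick: loose white glue stick, 100 mm long, 11 mm thick, lying near the box; origin under its middle, x along it. Bystander
- pencil: green pencil, about 180 mm long, 8 mm thick, lying near the box; origin under its middle, x along it. Bystander
- screwdriver: screwdriver, 170 mm long, lying beside the box, at most 35 mm high; origin under it near its middle, x along it. Bystander
- tape_roll: roll of black tape, 90 mm across, 24 mm high; origin under its centre. Bystander
- pliers: pliers with black grips, about 155 mm long, 14 mm high, lying flat; origin under the pivot. Bystander
- glue_gun: blue glue gun with an orange nozzle, lying on its side, about 240 x 130 mm, 44 mm high; origin under its barrel. Bystander
- mug: white mug, 80 mm across, 90 mm high; origin under its centre. Bystander

How it is judged:
By the outcome, as a careful person would: the job done as asked, in the order asked, and still so for the second after the job is handed in, with the robot touching nothing.
It also fails if it takes over 48 s, if anything falls off the work surface, if the arm or the gripper's body presses on something with over 40 N, if the wrist force passes 120 N, or if a joint passes its speed limit or range.

## Working session

There is one attempt and no reset: what is moved stays moved. The work goes in short steps, Python scripts to look and compute and a shell command to move; the robot and the scene stay as the last step left them, time stands still between calls to the robot, and variables do not carry over. Pictures are saved under pics/ and viewed, at most 10 in all, crops included, and the job is handed in when it is done.

```bash
mkdir -p pics; cat > h.py <<'E'
import numpy as np, cv2
from plant import robot, get_image, camera_info, spotter
from scipy.spatial.transform import Rotation as R
def cloud(name, depth):
    c=camera_info(name); f=200/np.tan(np.radians(c["fov_y"])/2)
    v,u=np.mgrid[0:400,0:640]
    P=np.stack([(u-c["cx"])/f*depth,(v-c["cy"])/f*depth,depth],-1)
    Rm=cv2.Rodrigues(np.array(c["rvec"],float))[0]
    return (P-np.array(c["tvec"]).ravel())@Rm
def save(n,im): cv2.imwrite("pics/"+n,im[:,:,::-1])
E
python3 - <<'E'
from h import *
s=robot.get_state(); print(s["tcp_pos"],s["tool_rot"],s["time"],robot.finger_overhang)
im,d=get_image("top"); save("top0.png",im); P=cloud("top",d)
np.savez("top0.npz",im=im,d=d,P=P)
for l in ["case","flap_near","flap_far","flap_left","flap_right","mug","glue_gun"]:
    for r in spotter.regions_of("top",l)[:2]:
        q=P[r["pixels"]&(d>0)]
        print(l,r["confidence"],r["point"],len(q),np.median(q,0).round(3),q.min(0).round(3),q.max(0).round(3))
E
```

```text
[ 0.22156504 -0.4756661   0.25247445] [-1.79910587e+02 -7.79854472e-03  2.49711993e+01] 0.0 0.022
case 0.81 [286.9, 204.0] 2475 [0.566 0.154 0.062] [ 0.485  0.05  -0.007] [0.651 0.259 0.081]
flap_far 0.87 [287.8, 189.4] 366 [0.621 0.158 0.068] [0.601 0.096 0.056] [0.644 0.223 0.081]
flap_left 0.66 [264.7, 210.7] 211 [0.554 0.239 0.068] [ 0.519  0.22  -0.003] [0.592 0.27  0.08 ]
flap_right 0.67 [312.4, 200.8] 204 [0.576 0.067 0.068] [0.539 0.05  0.059] [0.614 0.087 0.079]
flap_right 0.46 [265.1, 208.5] 230 [0.554 0.238 0.067] [ 0.519  0.218 -0.003] [0.592 0.266 0.08 ]
mug 0.81 [462.4, 197.0] 685 [ 0.573 -0.447  0.032] [ 0.527 -0.48  -0.009] [ 0.637 -0.401  0.095]
mug 0.62 [296.0, 151.3] 376 [0.77  0.128 0.01 ] [ 0.748  0.046 -0.007] [0.814 0.206 0.021]
glue_gun 0.7 [201.5, 210.3] 877 [0.557 0.461 0.037] [ 0.444  0.36  -0.005] [0.678 0.495 0.051]
```

View pics/top0.png

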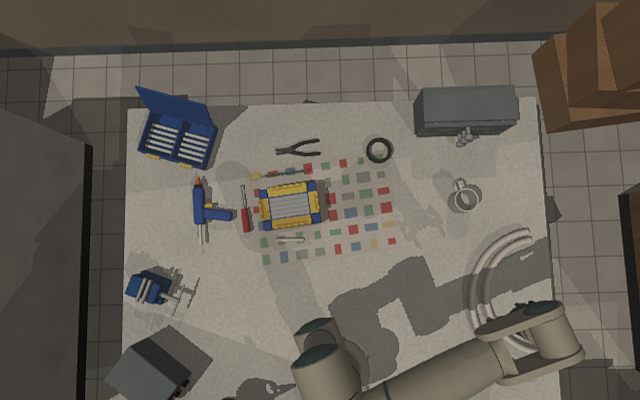

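The top view shows the box at about pixel (290, 205), rotated a few degrees, with all four yellow flaps open. The screwdriver is to its left and the glue stick just in front of it. I'll fit the box pose, then move above it.

```bash
cat > fit.py <<'E'
from h import *
z=np.load("top0.npz"); P=z["P"]; m=(P[...,2]>.05)&(P[...,2]<.1)&(abs(P[...,0]-.566)<.14)&(abs(P[...,1]-.154)<.13)
q=P[m][:,:2].astype(np.float32); n,lab=cv2.connectedComponents(m.astype(np.uint8))
print(len(q), cv2.minAreaRect(q*1000))
s=robot.get_state(); Rm=R.from_euler("xyz",s["tool_rot"],degrees=True).as_matrix()
print("toolshift mm",(Rm.T@(np.array([.566,.154,.253])-s["tcp_pos"])*1000).round(1))
print(camera_info("wrist"))
E
python3 fit.py
```

```text
2468 ((566.4552001953125, 153.54458618164062), (149.03036499023438, 208.56369018554688), 6.873692512512207)
toolshift mm [ 5.781e+02 -4.257e+02  3.000e-01]
{'fov_y': 65.70646984690485, 'cx': 316.2941768573076, 'cy': 199.40271189315024, 'tool_from_camera': array([[ 7.88337775e-04, -9.56691981e-01, -2.91101068e-01,
         7.38496547e-02],
       [ 9.99999689e-01,  7.51324272e-04,  2.38926032e-04,
        -5.52990298e-04],
       [-9.86732147e-06, -2.91101165e-01,  9.56692276e-01,
        -1.20916138e-01],
       [ 0.00000000e+00,  0.00000000e+00,  0.00000000e+00,
         1.00000000e+00]])}
```

```bash
python3 -m inch '[[40,-29,0,0,0,0.04,0],[80,-59,0,0,0,0.08,0],[120,-88,0,0,0,0.12,0],[160,-117,0,0,0,0.16,0],[200,-147,0,0,0,0.2,0],[240,-176,0,0,0,0.24,0],[280,-206,0,0,0,0.28,0],[289,-213,0,0,0,0.31,0]]'
```

```text
time: 1.2
tcp_pos: [0.3951, -0.1572, 0.2536]
tool_rot: [-180.0, -0.1, 7.4]
wrist_force: [0.3, -0.1, 0.2]
width: -0.0002
grip_force: 0.0
```

```bash
python3 -m inch '[[28,-38,0,0,0,0,0],[56,-77,0,0,0,0,0],[84,-115,0,0,0,0,0],[112,-154,0,0,0,0,0],[140,-192,0,0,0,0,0],[168,-231,0,0,0,0,0],[196,-269,0,0,0,0,0],[209,-287,0,0,0,0,0]]'
cat > w.py <<'E'
from h import *
import sys
def wcloud(d,s):
    c=camera_info("wrist"); f=200/np.tan(np.radians(c["fov_y"])/2)
    v,u=np.mgrid[0:400,0:640]; a=u-c["cx"]; b=v-c["cy"]; r=np.hypot(a,b)+1e-9
    t=np.tan(r/f); C=np.stack([a/r*t*d,b/r*t*d,d],-1)
    T=c["tool_from_camera"]; Q=C@T[:3,:3].T+T[:3,3]
    Rm=R.from_euler("xyz",s["tool_rot"],degrees=True).as_matrix()
    return Q@Rm.T+s["tcp_pos"]
if __name__=="__main__":
    s=robot.get_state(); im,d=get_image("wrist"); save(sys.argv[1],im); P=wcloud(d,s)
    print(s["time"],s["tcp_pos"],s["tool_rot"],s["wrist_force"])
    z=P[...,2]; m=(z>.052)&(z<.1)&(d>0)&(abs(P[...,0]-.566)<.12)&(abs(P[...,1]-.154)<.15)
    n,lab,st,_=cv2.connectedComponentsWithStats(m.astype(np.uint8)); k=1+np.argmax(st[1:,4])
    q=P[lab==k]; print(len(q),cv2.minAreaRect((q[:,:2]*1000).astype(np.float32)))
    for l in ["flap_near","flap_far","flap_left","flap_right"]:
        for r in spotter.regions_of("wrist",l)[:2]:
            q=P[r["pixels"]&(d>0)&(z>.05)]
            print(l,r["confidence"],len(q),q.mean(0).round(4),np.percentile(q,[2,98],0).round(3).tolist())
E
python3 w.py w1.png
```

```text
time: 2.0
tcp_pos: [0.5658, 0.1535, 0.2525]
tool_rot: [-180.0, 0.0, 7.4]
wrist_force: [-0.7, -0.7, 0.2]
width: 0.0001
grip_force: 0.0
2.0 [0.56575486 0.15345355 0.25251512] [-1.79974216e+02  3.68879076e-02  7.37207505e+00] [-0.74991445 -0.65034434  0.21567277]
25249 ((568.5328369140625, 153.027099609375), (145.8947296142578, 208.60205078125), 6.820884704589844)
flap_near 0.83 3683 [0.5134 0.1468 0.0691] [[0.493, 0.082, 0.063], [0.532, 0.21, 0.075]]
flap_far 0.93 4691 [0.6234 0.1604 0.0691] [[0.602, 0.096, 0.063], [0.644, 0.224, 0.075]]
flap_left 0.73 2152 [0.5584 0.2368 0.069 ] [[0.523, 0.22, 0.063], [0.592, 0.254, 0.075]]
flap_right 0.76 2212 [0.5787 0.0693 0.0689] [[0.543, 0.052, 0.063], [0.613, 0.086, 0.075]]
```

View pics/w1.png

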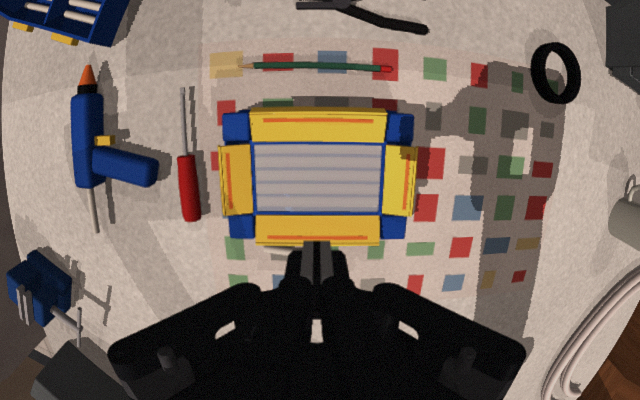

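The wrist view shows the box with all four flaps visible and nothing over them. The flap heights of 63–75 mm match what was given. Centre is (0.5685, 0.153), yaw 6.8°. Pressing the far flap first.

```bash
python3 -m inch '[[16,0,38,0,0,0,0],[32,1,76,0,0,0,0],[48,1,114,0,0,0,0],[62,1,140,0,0,0,0],[62,1,150,0,0,0,0],[62,1,156,0,0,0,0],[62,1,159,0,0,0,0],[62,1,159,0,0,0,0]]'
```

```text
time: 3.05
tcp_pos: [0.6269, 0.1567, 0.0961]
tool_rot: [180.0, -0.1, 7.2]
wrist_force: [-0.2, -0.0, 0.8]
width: -0.0005
grip_force: 0.0
```

```bash
python3 -m inch '[[0,0,2,0,0,0,0],[0,0,4,0,0,0,0],[0,0,5,0,0,0,0],[0,0,5,0,0,0,0]]'; python3 -m inch '[[0,0,2,0,0,0,0],[0,0,3,0,0,0,0],[0,0,3,0,0,0,0]]'
```

```text
time: 3.45
tcp_pos: [0.6282, 0.157, 0.093]
tool_rot: [180.0, -0.4, 7.2]
wrist_force: [0.2, -0.9, 7.3]
width: 0.0001
grip_force: 3.7
time: 3.75
tcp_pos: [0.6268, 0.157, 0.087]
tool_rot: [-180.0, -0.1, 7.2]
wrist_force: [-0.3, 0.1, -0.3]
width: 0.0001
grip_force: 0.0
```

Force built up, then dropped to zero at tip height 65 mm, so the flap snapped. Next the right flap.

```bash
python3 -m inch '[[0,0,-25,0,0,0,0],[-20,29,-30,0,0,0,0],[-40,60,-30,0,0,0,0],[-59,87,-27,0,0,0,0],[-59,87,-16,0,0,0,0],[-59,87,-8,0,0,0,0],[-59,87,-8,0,0,0,0]]'
```

```text
time: 4.45
tcp_pos: [0.5793, 0.0638, 0.0946]
tool_rot: [-180.0, -0.0, 7.2]
wrist_force: [-5.6, 0.9, 8.1]
width: -0.0002
grip_force: 3.5
```

```bash
python3 -m inch '[[0,0,2,0,0,0,0],[0,0,4,0,0,0,0],[0,0,5,0,0,0,0],[0,0,5,0,0,0,0]]'; python3 -m inch '[[0,0,2,0,0,0,0],[0,0,3,0,0,0,0],[0,0,3,0,0,0,0]]'
```

```text
time: 4.85
tcp_pos: [0.5803, 0.0639, 0.0905]
tool_rot: [179.9, -0.2, 7.3]
wrist_force: [1.3, -1.1, 4.9]
width: 0.0001
grip_force: 2.2
time: 5.15
tcp_pos: [0.5787, 0.0638, 0.0852]
tool_rot: [-180.0, 0.1, 7.3]
wrist_force: [0.4, -0.6, -0.1]
width: 0.0001
grip_force: 0.0
```

```bash
python3 -m inch '[[0,0,-25,0,0,0,0],[-20,-30,-30,0,0,0,0],[-40,-60,-30,0,0,0,0],[-59,-90,-27,0,0,0,0],[-59,-90,-16,0,0,0,0],[-59,-90,-8,0,0,0,0],[-59,-90,-8,0,0,0,0]]'
python3 -m inch '[[0,0,2,0,0,0,0],[0,0,4,0,0,0,0],[0,0,5,0,0,0,0],[0,0,5,0,0,0,0]]'; python3 -m inch '[[0,0,2,0,0,0,0],[0,0,3,0,0,0,0],[0,0,3,0,0,0,0]]'
```

```text
time: 5.85
tcp_pos: [0.5096, 0.1455, 0.0942]
tool_rot: [-179.9, -0.0, 7.2]
wrist_force: [-2.8, 4.1, 13.3]
width: 0.0
grip_force: 6.1
time: 6.25
tcp_pos: [0.5113, 0.1451, 0.0918]
tool_rot: [-179.9, -0.3, 7.2]
wrist_force: [-2.2, 2.9, 11.8]
width: -0.0001
grip_force: 5.7
time: 6.55
tcp_pos: [0.5093, 0.1443, 0.0853]
tool_rot: [180.0, 0.1, 7.2]
wrist_force: [0.7, 0.0, -0.5]
width: 0.0001
grip_force: 0.0
```

```bash
python3 -m inch '[[0,0,-25,0,0,0,0],[20,-30,-30,0,0,0,0],[40,-60,-30,0,0,0,0],[60,-91,-27,0,0,0,0],[60,-91,-16,0,0,0,0],[60,-91,-8,0,0,0,0],[60,-91,-8,0,0,0,0]]'
python3 -m inch '[[0,0,2,0,0,0,0],[0,0,4,0,0,0,0],[0,0,5,0,0,0,0],[0,0,5,0,0,0,0]]'; python3 -m inch '[[0,0,2,0,0,0,0],[0,0,3,0,0,0,0],[0,0,3,0,0,0,0]]'
```

```text
time: 7.25
tcp_pos: [0.5576, 0.2429, 0.0942]
tool_rot: [-179.9, -0.0, 7.2]
wrist_force: [-2.5, 1.0, 11.7]
width: -0.0002
grip_force: 6.7
time: 7.65
tcp_pos: [0.558, 0.2422, 0.0904]
tool_rot: [-180.0, -0.1, 7.1]
wrist_force: [0.3, 2.3, 4.4]
width: 0.0
grip_force: 1.7
time: 7.95
tcp_pos: [0.5567, 0.242, 0.085]
tool_rot: [179.9, 0.1, 7.2]
wrist_force: [0.1, -0.1, 0.1]
width: 0.0003
grip_force: 0.0
```

Rise back to the viewing pose and check.

```bash
python3 -m inch '[[0,0,-30,0,0,0,0],[0,20,-70,0,0,0,0],[0,50,-105,0,0,0,0],[0,80,-140,0,0,0,0],[0,90,-168,0,0,0,0],[0,90,-168,0,0,0,0]]'; python3 w.py w2.png
```

```text
time: 8.55
tcp_pos: [0.5701, 0.152, 0.2592]
tool_rot: [-180.0, -0.5, 7.1]
wrist_force: [1.3, 0.5, 0.8]
width: -0.0004
grip_force: 0.0
8.55 [0.57011323 0.15196864 0.25923805] [-179.9951219    -0.45013071    7.06126982] [1.27008397 0.4642592  0.75453598]
23472 ((567.0548095703125, 152.53219604492188), (145.40338134765625, 206.792724609375), 7.097625255584717)
flap_near 0.68 3223 [0.5127 0.1456 0.0632] [[0.491, 0.082, 0.061], [0.532, 0.21, 0.065]]
flap_near 0.57 1937 [0.5789 0.0674 0.0631] [[0.543, 0.05, 0.061], [0.613, 0.084, 0.065]]
flap_far 0.93 4034 [0.6231 0.1599 0.0632] [[0.603, 0.096, 0.061], [0.643, 0.223, 0.065]]
flap_left 0.83 1939 [0.5581 0.238  0.0631] [[0.522, 0.221, 0.061], [0.592, 0.256, 0.065]]
flap_left 0.59 23515 [0.5707 0.1529 0.0614] [[0.497, 0.056, 0.058], [0.639, 0.25, 0.064]]
flap_right 0.84 1956 [0.5791 0.0674 0.0631] [[0.543, 0.05, 0.061], [0.614, 0.084, 0.065]]
flap_right 0.39 617 [ 0.565  -0.412   0.0686] [[0.532, -0.463, 0.051], [0.604, -0.402, 0.09]]
```

View pics/w2.png

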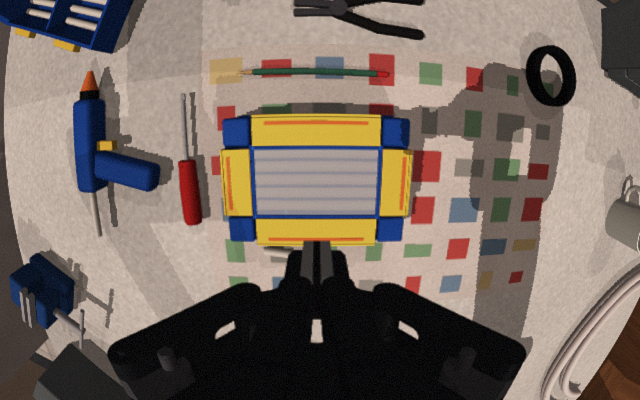

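All four flaps now lie level at 63 mm (shut height). The box hasn't moved beyond measurement error, and the other things look untouched.

```bash
python3 -c "
from plant import robot
print(robot.finish_job())"
```

```text
the job is handed in; nothing more can be done
None
```

The box is closed: all four flaps snapped shut and measured level at 63 mm, with the box still in place and the other things on the table untouched; I handed the job in at about 9 s.

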